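Set the drill guide and index the hub to its next hole

ROBOT

A 7-joint arm with a two-finger parallel gripper is mounted at the origin on the work surface. World frame = base frame: x ahead of the robot, y to its left, z up, the work surface at z = 0. Lengths are in m, angles in rad, forces in N, time in s.
With the tool pointing down it reaches from about 0.4 to 0.9 m from the base axis. Payload 5.5 kg.
Tool frame: the origin (TCP) lies midway between the tips of the shut fingers; the grasp point (between the pads) lies 19 mm behind it (manip.grip_depth is the distance from the TCP to the grasp point, in m); z points along the fingers, y is the line along which they close (so a half turn about z gives the same grasp; the last joint's range is limited). The gripper opens to 92 mm and grips with 3 to 60 N. Pads are 19 mm wide; open, the fingers measure 130 mm over their backs; the gripper's body (75 mm by 190 mm) begins 47 mm behind the grasp point.
Start: joints at [1.436, 0.501, -0.427, 1.55, 0.221, 1.138, -0.21], TCP at [0.252, -0.599, 0.227] pointing down, gripper open.
Joint ranges: [-2.88, 2.88], [-0.31, 2.03], [-1.54, 1.56], [0.2, 2.42], [-1.41, 4.55], [0.19, 2.02], [-2.57, 2.57]. Speed limits (rad/s): [2.57, 2.57, 3.14, 3.14, 3.14, 3.14, 3.14].

INTERFACE

Orientations are given as a unit quaternion [x, y, z, w].
In Python, from bench import manip, effector, viewer gives the robot as it stands. Calls block until the motion is done:
- manip.move_pose(position, orientation): joint-space move of the TCP to a pose.
- manip.servo_line(position, ori=None, vel=0.15): straight line of the TCP; ori=None keeps the orientation; vel is the mean speed in m/s.
- manip.movej(angles): joint-space move.
- effector.open_jaws() and effector.close(f_grip=None): open the fingers fully, or close them until they stop; f_grip is the grip in N (None keeps the last).
- manip.sleep(seconds).
- manip.solve_ik(position, orientation): joint angles nearest the present ones, or None.
- viewer.get_image(name): name is "scene" or "top" or "wrist"; returns the picture (400x640x3 uint8, red, green, blue); there is no depth.
- viewer.get_calibration(name): a dict with "vfov" (degrees; the focal length in pixels is half the picture's height over the tangent of half this angle, whatever the lens; pixels are square), "cx", "cy" (the principal point, pixels), "eye" and "attitude" of the camera in the world. Camera axes: x right, y down, z forward; pixel columns grow to the right and rows downward; lengths in m; the calibration is good to about 2 mm. A picture is of the moment at which its call begins: read the wrist's pose just before it. get_calibration takes no time and is no camera call; for the wrist camera it gives the pose at the moment of the call.
A pose or a line that the arm cannot do raises manip.PlanningError and nothing moves.
- manip.hand_in(): hands the job in; it is judged then, once.
Readings, each from a call of its own:
- manip.current_clock(): time.
- manip.current_q(): joint angles.
- manip.current_joint_velocities(): joint speeds.
- manip.current_tau(): joint torques, N m.
- manip.current_tool_pos(): TCP position.
- manip.current_tcp_rot(): TCP orientation.
- manip.current_force(): force on the tool from outside, world axes, zero at the start.
- manip.current_wrist_torque(): the same for the moment, N m.
- manip.current_finger_gap(): finger opening in m.
- manip.current_gripper_force(): force on a finger pad.
Only numpy, scipy, OpenCV 4.12 (cv2) and the standard library are available. Lean on these libraries where they do the work, as an engineer would, in place of code of your own. Each camera call takes 0.05 s, during which the arm holds its last target. There are 200 camera calls.

TASK

Set up the indexing fixture for the next hole in the wooden hub: lower the drill guide astride the square rail, between the two brass collars, so that it hangs there freely and level, and let go of it. Then take the black wing nut on top of the spindle and turn it clockwise (seen from above) by three clicks of the index plate, to the third notch and never past it, and finish holding the wing nut there, still gripped and seated in that notch, so that the hub cannot turn while a workmate drills. Do not drop the guide onto the rail, and leave the other things on the bench where they are.

Things in the scene. Friction and masses are not known exactly. Their poses are not given: they have to be found in the camera images.
- fixture: indexing drill fixture fixed to the bench: steel base plate 210 x 250 x 12 mm, steel index plate with 18 notches (130 mm across), dark wooden hub (100 mm across, 62 to 98 mm up) on a vertical spindle, square rail on two green posts on its far side, green spring block (64 mm tall) at -y. Origin on the bench under the spindle axis; x from the spindle to the rail, y along the rail, z up.
- rail_mid (a point): middle of the rail's top face, half-way between the brass collars; axes as the fixture's. 96 mm from the spindle axis, 106 mm above the bench. Rail 12 x 12 mm square; its posts (22 mm wide along y, 106 mm tall) are centred 98 mm either side. Collars 22 mm square, 5 mm above the rail's top, inner faces 33 mm either side of the middle.
- guide_grip (a point): grip point of the drill guide in its orange tab, 74 mm above its feet; x across the slot, y along it, z up. Tab: 16 mm thick in x, 30 mm wide in y, from 52 to 94 mm above the feet; grip it across the 16 mm. Hung on the rail, this point is 32 mm above rail_mid and y lies along the rail, either way round.
- guide: the same drill guide: loose aluminium saddle, 0.2 to 0.4 kg, standing on its feet on the bench left or right of the fixture; origin between the feet, at their underside. Two legs, 33 mm over the outsides in x, 50 mm wide in y; slot 17 mm, flared to 21 mm at its mouth, its roof 42 mm above the feet. A bushing sticks 20 mm out of each leg in x (axis 16 mm up, 16 mm thick). Same both ways round.
- wing_grip (a point): centre of the wing nut's grip bar, on the spindle axis, 156 mm above the bench; it turns with the nut. Black bar 58 mm long (its y), 16 mm thick (its x), 40 mm high; under it 38 mm of stem (22 mm thick) down to the hub. Grip it from above across the 16 mm. At the start the bar lies along the rail.
- spindle: the turning spindle with index plate, wooden hub and wing nut in one; origin on the bench, on the axis; x, y axes as wing_grip
- index (a joint): angle of the spindle (hub, index plate and wing nut as one), rad, growing clockwise seen from above. Notches are 20 degrees (0.349 rad) apart; it starts seated in the notch at 0, the third one on is at 1.047. It takes about 0.15 N m to leave a notch, fading to none at the ridge half-way; then the spring roller pulls it on into the next, where the load jumps up again. No hard stop.
- oil_bottle: yellow closed oil bottle with a red cap, 52 mm diameter, 130 mm tall, standing on the bench; bystander; origin at its underside
- done_hub: finished dark wooden hub, disc of 100 mm diameter and 36 mm high with six radial holes, lying on the bench; bystander; origin at its underside
- blank_hub: undrilled dark wooden hub, disc of 100 mm diameter and 36 mm high, lying on the bench; bystander; origin at its underside
- crank_drill: hand-cranked drill lying on the bench, 355 mm long with a toothed gear wheel of 100 mm and wooden handle; bystander; origin at its underside under the middle, x along its length towards the bit
- try_square: try square lying flat: steel blade 140 x 30 mm, wooden stock 110 x 20 x 16 mm; bystander; origin at the inner corner
- brush: bench brush about 200 mm long, lying on the bench front left of the fixture; bystander
Mind the look-alikes: they are no part of the job. Of the things like the guide, leave any that is green or purple; of the rest the larger one is meant.

How it is judged:
By the outcome, as a careful person would: the job done as asked, in the order asked, and still so for the second after the job is handed in, while the arm keeps its last pose, push and grip.
It also fails if it takes over 58 s, if anything falls off the work surface, if the arm or the gripper's body presses on something with over 40 N, if the wrist force passes 120 N, or if a joint passes its speed limit or range.

## Working session

There is one attempt and no reset: what is moved stays moved. The work goes in short steps, each a Python script; the robot and the scene stay as the last script left them, time stands still between calls to the robot, and variables do not carry over. Pictures are saved under pics/ and viewed, at most 10 in all, crops included, and the job is handed in when it is done.

```bash
ls; mkdir -p pics; python3 - <<'E'
from bench import manip, effector, viewer
import cv2,numpy as np
for n in("scene","top"):
    im=viewer.get_image(n); cv2.imwrite(f"pics/{n}0.png",im[:,:,::-1]); print(n,viewer.get_calibration(n))
print(manip.current_clock(),manip.current_tcp_rot(),manip.grip_depth, viewer.get_calibration("wrist"))
E
```

```text
pics
scene {'vfov': 50.570422528816955, 'cx': 319.38710665140377, 'cy': 202.535430075185, 'eye': array([ 1.65903486, -0.02209285,  0.89565511]), 'attitude': array([ 0.64305643,  0.60837001, -0.324681  , -0.3330865 ])}
top {'vfov': 56.515405306276094, 'cx': 317.4179172941282, 'cy': 198.55394706760677, 'eye': array([0.46994348, 0.0041531 , 1.34912288]), 'attitude': array([ 0.71603622, -0.69757238,  0.01654341, -0.02027861])}
0.1 [ 9.80278913e-01  1.97617039e-01 -1.45152147e-04 -8.58404430e-04] 0.0188 {'vfov': 63.84894042262355, 'cx': 318.0745620090471, 'cy': 200.8654552949991, 'eye': array([ 0.31198013, -0.57399626,  0.38295318]), 'attitude': array([ 0.82655116, -0.5493773 , -0.06826421,  0.10167477])}
```

View pics/scene0.png

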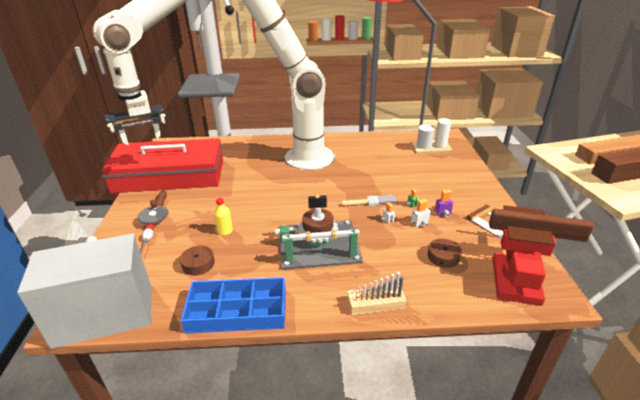

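View pics/top0.png

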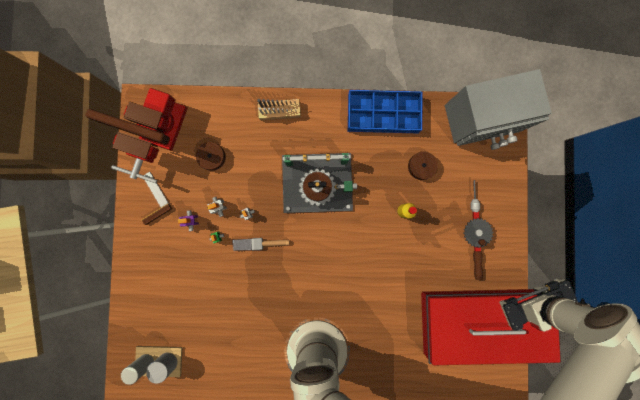

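The four guide-like things in top: (217,206) grey with orange tab, larger; (249,214) grey with orange tab, smaller; (190,221) purple; (216,237) green. The one at (217,206) fits. The fixture is at (318,186), with its rail at row ~158. I'll confirm the guide in one crop.

```bash
cat > h.py <<'E'
from bench import manip, effector, viewer
import cv2,numpy as np
from scipy.spatial.transform import Rotation as R
def ray(px,c):
    f=200/np.tan(np.radians(c['vfov'])/2)
    p=np.atleast_2d(px).astype(float)
    d=np.c_[(p[:,0]-c['cx'])/f,(p[:,1]-c['cy'])/f,np.ones(len(p))]
    return R.from_quat(c['attitude']).apply(d)
def onz(px,c,z):
    d=ray(px,c); return c['eye']+d*((z-c['eye'][2])/d[:,2])[:,None]
def proj(P,c):
    f=200/np.tan(np.radians(c['vfov'])/2)
    q=R.from_quat(c['attitude']).inv().apply(np.atleast_2d(P)-c['eye'])
    return q[:,:2]/q[:,2:]*f+[c['cx'],c['cy']]
def tri(p1,c1,p2,c2):
    a,b=ray(p1,c1)[0],ray(p2,c2)[0]
    s=np.linalg.lstsq(np.c_[a,-b],c2['eye']-c1['eye'],rcond=None)[0]
    A,B=c1['eye']+s[0]*a,c2['eye']+s[1]*b
    return (A+B)/2,np.linalg.norm(A-B)
def down(yaw): # tool y axis (closing line) along world yaw, z down
    y=np.array([np.cos(yaw),np.sin(yaw),0]);z=np.array([0,0,-1.])
    return R.from_matrix(np.c_[np.cross(y,z),y,z]).as_quat()
def hsv(im): return cv2.cvtColor(im,cv2.COLOR_RGB2HSV)
def blobs(m,amin=5):
    n,l,s,ce=cv2.connectedComponentsWithStats(m.astype(np.uint8))
    return [(ce[i].round(1),s[i]) for i in range(1,n) if s[i][4]>=amin],l
E
python3 - <<'E'
from h import *
t=cv2.imread("pics/top0.png");s=cv2.imread("pics/scene0.png")
a=cv2.resize(t[185:255,160:290],None,fx=5,fy=5,interpolation=cv2.INTER_CUBIC)[:300]
b=cv2.resize(s[180:240,370:500],None,fx=5,fy=5,interpolation=cv2.INTER_CUBIC)
cv2.imwrite("pics/crop1.png",np.vstack([a,b[:300]]))
ct=viewer.get_calibration("top");cs=viewer.get_calibration("scene")
for n,im,c,o in(("top",t,ct,(160,185,290,255)),("scene",s,cs,(370,180,500,240))):
    h=cv2.cvtColor(im,cv2.COLOR_BGR2HSV).astype(int)
    m=(h[...,0]>6)&(h[...,0]<22)&(h[...,1]>200)&(h[...,2]>200)
    k=np.zeros_like(m);k[o[1]:o[3],o[0]:o[2]]=1
    for ce,st in blobs(m&k,4)[0]: print(n,ce,st,onz(ce,c,.085)[0].round(3))
print(onz([[318,184]],ct,.17), onz([[287,161],[347,158]],ct,.106))
E
```

```text
top [211.8 206.3] [209 204   6   5  10] [0.5   0.37  0.085]
top [244.4 213.6] [244 212   2   4   5] [0.478 0.258 0.085]
top [182.3 221.3] [179 220   7   3  12] [0.446 0.468 0.085]
top [212.6 238. ] [212 236   2   5   5] [0.393 0.363 0.085]
[[0.57769367 0.01055596 0.17      ]] [[ 0.65846826  0.11719704  0.106     ]
 [ 0.67377496 -0.08430575  0.106     ]]
```

View pics/crop1.png

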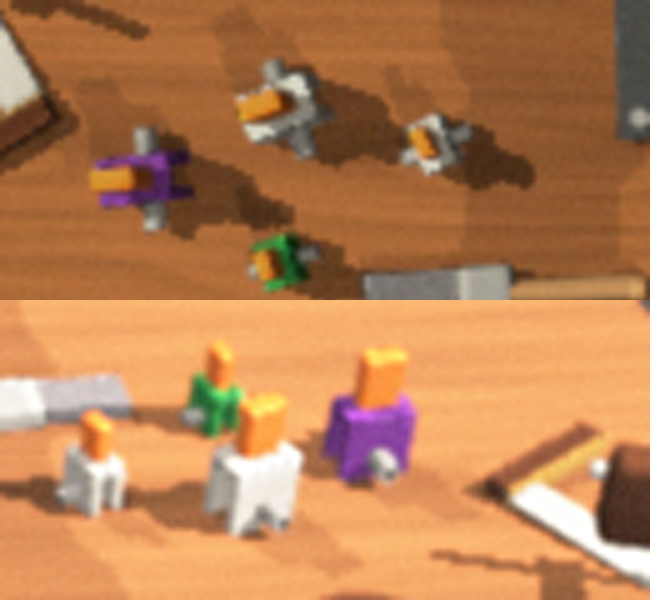

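The crop confirms it: the larger unpainted guide with the orange tab is at top (212,206), about (0.50, 0.37). Next, wrist close-ups of the fixture and then the guide on the way.

```bash
cat >> h.py <<'E'
def lookpose(target,yaw,z):
    """TCP position at height z, tool down with yaw, so wrist camera axis hits target"""
    T=R.from_quat(manip.current_tcp_rot());c=viewer.get_calibration("wrist")
    off=T.inv().apply(c['eye']-manip.current_tool_pos()); ax=T.inv().apply(R.from_quat(c['attitude']).apply([0,0,1]))
    N=R.from_quat(down(yaw)); o=N.apply(off);a=N.apply(ax)
    eye_z=z+o[2]; eye=np.array(target)-a*((target[2]-eye_z)/a[2]); return eye-o
def shot(name):
    c=viewer.get_calibration("wrist");im=viewer.get_image("wrist");cv2.imwrite(f"pics/{name}.png",im[:,:,::-1]);np.save(f"pics/{name}.npy",c,allow_pickle=True);return im,c
E
python3 - <<'E'
from h import *
T=R.from_quat(manip.current_tcp_rot());c=viewer.get_calibration("wrist")
print(T.inv().apply(c['eye']-manip.current_tool_pos()),T.inv().apply(R.from_quat(c['attitude']).apply([0,0,1])))
best=None
for name,tg,z in(("fix",(.62,.01,.1),.33),("gui",(.49,.365,.08),.26)):
    for yaw in(np.pi/2,-np.pi/2,0,np.pi):
        p=lookpose(tg,yaw,z); q=manip.solve_ik(p,down(yaw)); print(name,yaw,p.round(3),None if q is None else np.round(q,2))
        if q is None: continue
        try: manip.move_pose(p,down(yaw))
        except manip.PlanningError as e: print(e);continue
        shot(name);break
    print(manip.current_clock())
a=cv2.imread("pics/fix.png");b=cv2.imread("pics/gui.png")
E
```

```text
[ 0.06530423  0.00037705 -0.15717446] [-2.43137144e-01  4.86997078e-04  9.69991800e-01]
fix 1.5707963267948966 [0.588 0.009 0.33 ] [ 0.86  0.72 -1.48  1.57  0.72  1.52  0.93]
2.6417
gui 1.5707963267948966 [0.47  0.365 0.26 ] [ 0.15  0.67 -1.27  1.64  0.66  1.33  0.34]
4.1167
```

View pics/fix.png

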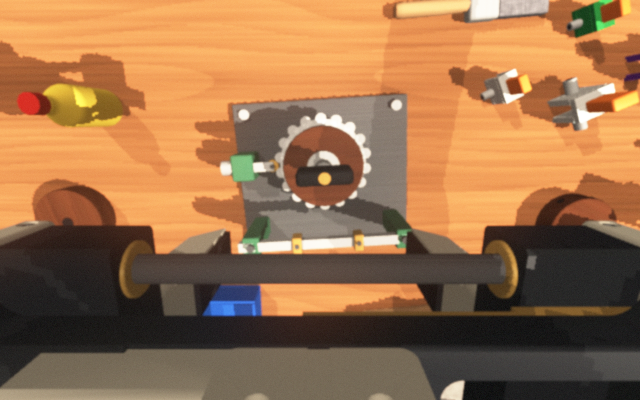

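View pics/gui.png

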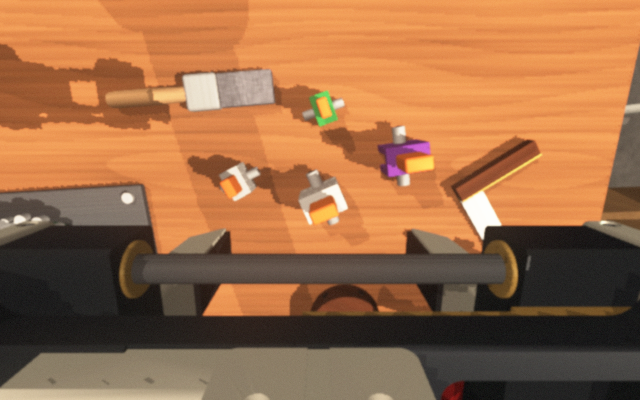

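fix: base plate corners (235,103)-(407,93), wing bar at (324,176), brass collars at (297,244) and (358,241), posts (255,243) and (402,238). gui: the guide's tab is at (323,209), with bushings at (315,179) and (334,222). I'll measure both with masks and view one enlarged overlay.

```bash
python3 - <<'E'
from h import *
f=cv2.imread("pics/fix.png");g=cv2.imread("pics/gui.png")
cf=np.load("pics/fix.npy",allow_pickle=True).item();cg=np.load("pics/gui.npy",allow_pickle=True).item()
def win(m,x0,y0,x1,y1):
    k=np.zeros(m.shape,bool);k[y0:y1,x0:x1]=m[y0:y1,x0:x1];return k
H=cv2.cvtColor(f,cv2.COLOR_BGR2HSV).astype(int)
br=win((H[...,0]>12)&(H[...,0]<32)&(H[...,1]>120)&(H[...,2]>110),280,228,375,256)
B=blobs(br,8)[0]
for ce,st in B: print("brass",ce,st,onz(ce,cf,.108)[0].round(4))
gr=win((H[...,0]>50)&(H[...,0]<95)&(H[...,1]>70),240,215,420,256)
for ce,st in blobs(gr,8)[0]: print("green",ce,st)
wh=win((H[...,1]<70)&(H[...,2]>150),262,230,392,256)
ys,xs=np.nonzero(wh); rows=[(x,ys[xs==x].min(),ys[xs==x].max()) for x in range(268,390,10) if (xs==x).any()]; print("rail rows",[tuple(map(int,r)) for r in rows])
l=cv2.fitLine(np.c_[xs,ys].astype(np.float32),cv2.DIST_HUBER,0,.01,.01).ravel()
P=onz([[270,l[3]+(270-l[2])*l[1]/l[0]],[390,l[3]+(390-l[2])*l[1]/l[0]]],cf,.106);d=P[1]-P[0];print("rail",P.round(4),"yaw",np.degrees(np.arctan2(-d[0],d[1])))
bk=win(H[...,2]<45,285,155,365,195)|False
for ce,st in blobs(bk,50)[0]: print("black",ce,st)
bar=cv2.minAreaRect(np.argwhere(bk)[:,::-1].astype(np.float32));print(bar,onz(cv2.boxPoints(bar),cf,.176).round(4))
yl=win((H[...,0]>10)&(H[...,0]<32)&(H[...,1]>120)&(H[...,2]>150),310,168,338,190)
for ce,st in blobs(yl,5)[0]: print("wingdot",ce,st,onz(ce,cf,.176)[0].round(4))
G=cv2.cvtColor(g,cv2.COLOR_BGR2HSV).astype(int)
og=win((G[...,0]>4)&(G[...,0]<24)&(G[...,1]>190)&(G[...,2]>120),300,190,345,228)
for v in(120,200,235):
    m=og&(G[...,2]>v);r=cv2.minAreaRect(np.argwhere(m)[:,::-1].astype(np.float32)); print("tab",v,m.sum(),r)
    bp=cv2.boxPoints(r);W=onz(bp,cg,.094);print(W.mean(0).round(4),[ (np.linalg.norm(W[i]-W[i-1]).round(4),np.degrees(np.arctan2(*(W[i]-W[i-1])[[1,0]])).round(1)) for i in(0,1)])
pg=onz([[315,179],[334,222]],cg,.016);print("bush",pg)
A=cv2.resize(f[90:260,225:425],None,fx=4,fy=4,interpolation=cv2.INTER_CUBIC)
Bm=cv2.resize(g[165:235,270:370],None,fx=5.5,fy=5.5,interpolation=cv2.INTER_CUBIC)
cv2.imwrite("pics/c2.png",np.vstack([cv2.resize(A,(500,425))[150:],np.pad(cv2.resize(Bm,(457,320)),((0,0),(0,43),(0,0)))]))
E
```

```text
brass [330.3 245.6] [283 230  92  25 582] [0.6772 0.0228 0.108 ]
green [266.8 229.8] [264 219   6  19  58]
green [402.1 231.4] [397 229  13   8  66]
green [251.4 240.2] [243 237  17  10  99]
green [401.4 244.6] [398 241   8   6  27]
rail rows [(268, 241, 251), (278, 241, 250), (288, 240, 250), (298, 231, 231), (308, 231, 248), (318, 231, 248), (328, 230, 247), (338, 230, 246), (348, 237, 246), (368, 236, 245), (378, 236, 244), (388, 235, 244)]
rail [[ 0.6772 -0.0536  0.106 ]
 [ 0.669   0.0981  0.106 ]] yaw 3.10661961168616
((0.0, 0.0), (0.0, 0.0), 0.0) [[ 0.4224 -0.2663  0.176 ]
 [ 0.4224 -0.2663  0.176 ]
 [ 0.4224 -0.2663  0.176 ]
 [ 0.4224 -0.2663  0.176 ]]
wingdot [324.1 178.2] [318 172  13  13 135] [0.5789 0.0136 0.176 ]
tab 120 176 ((320.7317199707031, 204.4146270751953), (8.39570140838623, 25.38465118408203), 69.775146484375)
[0.4917 0.3663 0.094 ] [(np.float64(0.009), np.float64(-161.0)), (np.float64(0.0264), np.float64(110.7))]
tab 200 46 ((321.67559814453125, 207.1195068359375), (2.666869640350342, 25.285877227783203), 69.775146484375)
[0.4946 0.3673 0.094 ] [(np.float64(0.0029), np.float64(-161.0)), (np.float64(0.0265), np.float64(110.7))]
tab 235 22 ((322.2780456542969, 207.39756774902344), (1.7285265922546387, 24.3475341796875), 69.775146484375)
[0.4949 0.3679 0.094 ] [(np.float64(0.0019), np.float64(-160.9)), (np.float64(0.0255), np.float64(110.8))]
bush [[0.47904528 0.35965764 0.016     ]
 [0.53626796 0.38426187 0.016     ]]
```

View pics/c2.png

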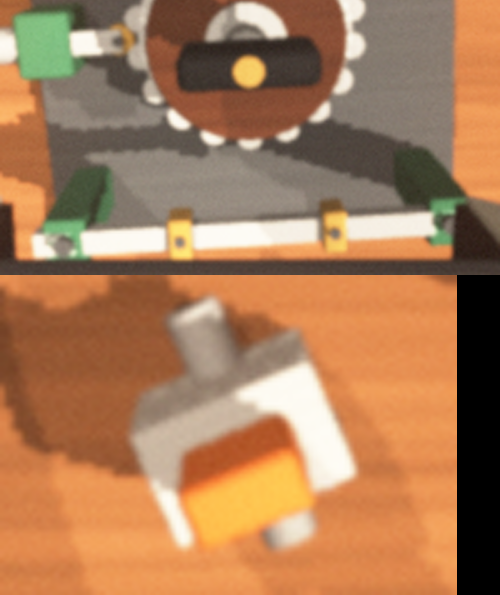

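The crop shows the guide's tab top face centred at about gui px (324.3,213.8), its long side running 110.7° in the world. The collar top faces are centred at about fix px (297,247) and (359,243). I'll compute and pick the guide.

```bash
python3 - <<'E'
from h import *
cf=np.load("pics/fix.npy",allow_pickle=True).item();cg=np.load("pics/gui.npy",allow_pickle=True).item()
k=457/100.;c=np.array([[183,212],[298,175],[312,225],[197,272]])/k+[270,165]
W=onz(c,cg,.094);print("tab",W.round(4),W.mean(0),np.linalg.norm(W[1]-W[0]),np.linalg.norm(W[2]-W[1]),np.degrees(np.arctan2(*(W[1]-W[0])[[1,0]])))
col=onz([[297,247.2],[359,243.2]],cf,.111);d=col[1]-col[0];print("collars",col.round(4),col.mean(0),"sep (expect ~.076-.08)",np.linalg.norm(d),np.degrees(np.arctan2(-d[0],d[1])))
r=onz([[278,245.7],[378,240.3]],cf,.106);d=r[1]-r[0];yw=np.arctan2(-d[0],d[1]);print("rail",r.round(4),np.degrees(yw))
sp=onz([[324.1,178.2]],cf,.176)[0];print("spindle",sp,"dist",np.array([np.cos(yw),np.sin(yw)])@(col.mean(0)-sp)[:2],(np.array([np.cos(yw),np.sin(yw)])@(r.mean(0)-sp)[:2]))
g=W.mean(0)
for n,p,y in(("pick",[g[0],g[1],.055],21),("place",[.675,.019,.119],3),("turn0",[sp[0],sp[1],.137],3),("turn60",[sp[0],sp[1],.137],-57)):
    for a in(0,180):
        for dd in (a,a-360) if a else (a,):
            q=manip.solve_ik(np.array(p),down(np.radians(y+dd)));print(n,y+dd,None if q is None else np.round(q,2))
E
```

```text
tab [[0.4992 0.3552 0.094 ]
 [0.4905 0.3814 0.094 ]
 [0.5024 0.3847 0.094 ]
 [0.5137 0.3583 0.094 ]] [0.50145093 0.36988904 0.094     ] 0.027655621987112616 0.012333810488947956 108.31592461582265
collars [[ 0.6781 -0.019   0.111 ]
 [ 0.6729  0.0585  0.111 ]] [0.67548206 0.01971486 0.111     ] sep (expect ~.076-.08) 0.07769940764946899 3.8008625545699095
rail [[ 0.678  -0.0435  0.106 ]
 [ 0.6711  0.083   0.106 ]] 3.1528126012906528
spindle [0.5789344  0.01358557 0.176     ] dist 0.09673863625144667 0.0957955248550133
pick 21 [-0.11  0.78 -0.8   1.73  0.68  0.93 -0.83]
pick 201 [ 0.15  1.17 -1.37  1.72  1.2   1.33  2.02]
pick -159 [ 0.15  1.17 -1.37  1.72  1.2   1.33  2.02]
place 3 [ 0.49  0.79 -0.86  1.56  0.65  1.1  -0.47]
place 183 [ 0.7   1.15 -1.42  1.55  1.14  1.44  2.41]
place -177 [ 0.7   1.15 -1.42  1.55  1.14  1.44  2.41]
turn0 3 [ 0.62  0.63 -0.93  1.8   0.59  1.02 -0.5 ]
turn0 183 [ 0.84  1.04 -1.47  1.79  1.06  1.37  2.32]
turn0 -177 [ 0.84  1.04 -1.47  1.79  1.06  1.37  2.32]
turn60 -57 [ 0.43  0.53 -0.66  1.81  0.39  0.94 -1.39]
turn60 123 [ 0.8   0.87 -1.3   1.79  0.9   1.22  1.37]
turn60 -237 [ 0.8   0.87 -1.3   1.79  0.9   1.22  1.37]
```

The measurements agree: the rail is 96–97 mm from the spindle and the collars are 78 mm apart, both as expected. Picking now.

```bash
python3 - <<'E'
from h import *
o=down(np.radians(20));p=np.array([.501,.370,.055])
manip.move_pose(p+[0,0,.11],o); print(manip.current_tool_pos(),manip.current_force())
manip.servo_line(p,vel=.1); print(manip.current_force())
effector.close(f_grip=25); print("gap",manip.current_finger_gap(),manip.current_gripper_force(),manip.current_force())
f0=manip.current_force()
manip.servo_line(p+[0,0,.02],vel=.05); manip.sleep(.2);print("w",manip.current_force(),manip.current_wrist_torque(),manip.current_finger_gap())
manip.servo_line(p+[0,0,.18],vel=.15)
print(manip.current_clock())
shot("held")
cv2.imwrite("pics/held_scene.png",cv2.resize(viewer.get_image("scene")[130:230,350:510],(640,400))[:,:,::-1])
E
```

```text
[0.50131001 0.3698549  0.16532215] [-0.41650302  0.01560694 -0.0523508 ]
[-0.54190255 -0.18502339 -0.37127571]
gap 0.015965228650987658 24.929257929325104 [ 1.06766273  0.14801816 -0.24477169]
w [ 1.09220336  0.51820948 -2.20404515] [ 0.04830324 -0.10787548 -0.02965928] 0.016095398174497042
9.525
```

View pics/held_scene.png

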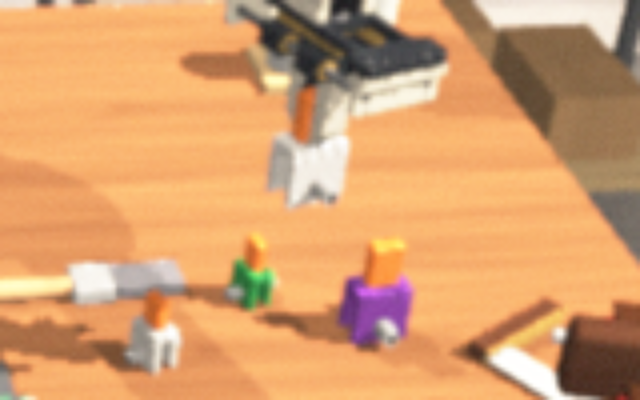

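The scene view shows the right guide held upright and clear, with the look-alikes untouched. Next I carry it over the rail and check with wrist and scene views.

```bash
python3 - <<'E'
from h import *
o=down(np.radians(3.15));p=np.array([.675,.0193,.119])
manip.move_pose(p+[0,0,.15],o)
manip.servo_line(p+[0,0,.075],vel=.12); manip.sleep(.2)
print(manip.current_tool_pos(),manip.current_force(),manip.current_wrist_torque(),manip.current_clock(),R.from_quat(manip.current_tcp_rot()).as_matrix().round(3)[:,1])
shot("hov");a=cv2.imread("pics/hov.png")
s=viewer.get_image("scene");cs=viewer.get_calibration("scene");np.save("pics/hov_s.npy",s);cv2.imwrite("pics/hov_scene.png",s[:,:,::-1])
print(proj([p+[0,0,-.013],p+[0,0,.075-.055]],cs))
b=cv2.resize(s[160:280,250:390][:,:,::-1],None,fx=4,fy=4,interpolation=cv2.INTER_CUBIC)[:,:]
w=cv2.resize(a,(320,200))
b[:200,:0]=0
out=np.zeros((480,800,3),np.uint8);out[:,:560]=b;out[:320,560:]=cv2.resize(a[120:280,260:380],(240,320));cv2.imwrite("pics/c3.png",out)
E
```

```text
[0.67564746 0.01945076 0.19514576] [-0.52632502 -0.42894353 -3.16467015] [-0.05417923 -0.14106089 -0.024321  ] 12.0583 [0.998 0.055 0.002]
[[320.36069421 233.32636427]
 [320.23687106 224.51540644]]
```

View pics/c3.png

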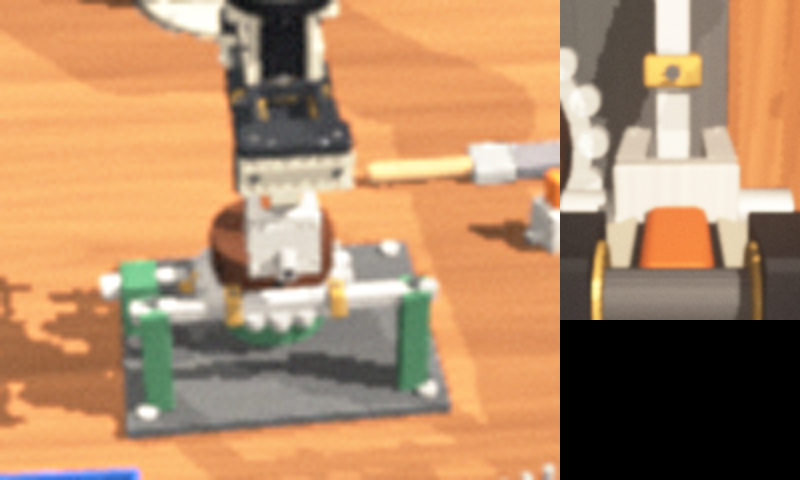

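The wrist crop shows the legs astride the rail line to within about 1 mm: rail centre at column 673, guide centre at 677. The scene view shows the guide centred between the collars, 284 against 285.5. I'll nudge by about 1 mm and lower with force watch.

```bash
python3 - <<'E'
from h import *
p=np.array([.6742,.0202,.119])
manip.servo_line(p+[0,0,.072],vel=.05); manip.sleep(.2)
f0=np.mean([manip.current_force() for _ in range(3)],0);print("f0",f0)
for h in list(np.arange(.06,.012,-.008))+list(np.arange(.008,-.006,-.001)):
    manip.servo_line(p+[0,0,h],vel=.06 if h>.01 else .02)
    if h<.01: manip.sleep(.08)
    f=manip.current_force()-f0
    if h<.013 or np.linalg.norm(f)>1: print(round(h,4),f.round(2),manip.current_wrist_torque().round(3),manip.current_tool_pos().round(4))
    if f[2]>1.5 or np.linalg.norm(f[:2])>5: break
print(manip.current_clock())
b=cv2.resize(viewer.get_image("scene")[160:260,260:380][:,:,::-1],None,fx=4,fy=4,interpolation=cv2.INTER_CUBIC)
im,c=shot("low");out=np.zeros((400,800,3),np.uint8);out[:,:480]=b;out[:,480:]=cv2.resize(im[120:270,260:380][:,:,::-1],(320,400));cv2.imwrite("pics/c4.png",out)
E
```

```text
f0 [-0.44496573 -0.65070284 -2.81447327]
0.052 [0.68 0.4  0.86] [-0.024 -0.07  -0.039] [0.6738 0.0201 0.1703]
0.044 [-0.48  0.55  0.77] [-0.02  -0.086 -0.01 ] [0.6738 0.0201 0.1623]
0.036 [ 0.79 -0.56  0.32] [-0.034 -0.136  0.019] [0.6738 0.02   0.1543]
0.028 [0.71 0.98 0.19] [-0.037 -0.113 -0.04 ] [0.6737 0.02   0.1463]
0.008 [0.44 0.28 0.17] [-0.026 -0.093 -0.018] [0.6743 0.0202 0.1272]
0.007 [0.68 0.68 0.51] [ 0.028 -0.126  0.006] [0.6742 0.0202 0.126 ]
0.006 [0.71 1.01 0.14] [-0.023 -0.109 -0.002] [0.6742 0.0202 0.1249]
0.005 [ 1.02  0.81 -0.29] [-0.054 -0.111 -0.03 ] [0.6742 0.0202 0.1239]
0.004 [0.74 0.48 1.03] [-0.021 -0.079 -0.026] [0.6742 0.0202 0.123 ]
0.003 [ 0.81  0.38 -0.03] [-0.014 -0.139 -0.042] [0.6742 0.0202 0.122 ]
0.002 [ 1.26  0.52 -0.75] [-0.073 -0.086 -0.007] [0.6742 0.0202 0.121 ]
0.001 [ 0.26  1.18 -0.62] [-0.082 -0.042  0.01 ] [0.6742 0.0202 0.12  ]
0.0 [ 0.83 -0.03  0.67] [ 0.003 -0.208 -0.03 ] [0.6743 0.0202 0.1191]
-0.001 [-2.87  0.2   8.72] [-0.22   0.565  0.017] [0.6743 0.0203 0.1189]
18.2083
```

View pics/c4.png

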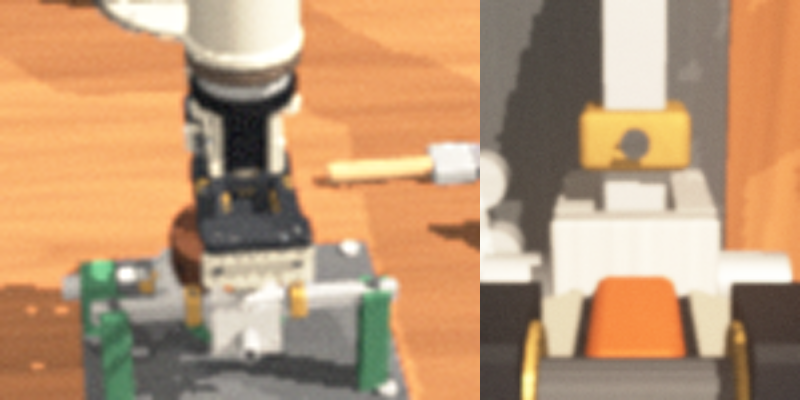

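Contact with the slot roof came at exactly the expected height (TCP 0.119). The views show the guide fully down between the collars, level, with the rail in the slot. I'll ease off, release, retreat and hover above the wing nut.

```bash
python3 - <<'E'
from h import *
p=np.array([.6742,.0202,.119])
manip.servo_line(p+[0,0,-.0003],vel=.02); manip.sleep(.2); print(manip.current_force().round(2))
effector.open_jaws(); manip.sleep(.2); print("gap",manip.current_finger_gap(),manip.current_force().round(2))
manip.servo_line(p+[0,0,.11],vel=.1)
s=np.array([.5787,.0138,.137]);y0=3.15
manip.servo_line(s+[0,0,.09],ori=down(np.radians(y0)),vel=.15)
t=manip.current_clock()
for y in(y0-5,y0):
    manip.servo_line(s+[0,0,.09],ori=down(np.radians(y)),vel=.05);print("rot",manip.current_clock()-t,R.from_quat(manip.current_tcp_rot()).as_matrix()[:2,1])
print(manip.solve_ik(s,down(np.radians(y0))),manip.solve_ik(s,down(np.radians(y0-60))))
b=cv2.resize(viewer.get_image("scene")[160:260,260:380][:,:,::-1],None,fx=4,fy=4,interpolation=cv2.INTER_CUBIC)
im,c=shot("rel");print(proj([s+[0,0,.039]],c),manip.current_clock())
t=viewer.get_image("top");out=np.zeros((600,800,3),np.uint8);out[:400,:480]=b;out[:200,480:]=cv2.resize(im,(320,200))[:,:,::-1];out[200:520,480:]=cv2.resize(t[140:220,278:358],(320,320))[:,:,::-1];cv2.imwrite("pics/c5.png",out)
E
```

```text
[-1.68 -0.48  5.21]
gap 0.09169229712064147 [ 0.66 -0.79  0.21]
rot 0.25 [ 0.99954275 -0.03023522]
rot 0.5 [0.99851878 0.05440797]
[ 0.57087748  0.60046976 -0.85893875  1.80165942  0.53691146  0.99070624
 -0.45257623] [ 0.41811648  0.52554753 -0.63649251  1.8064594   0.37983249  0.93443094
 -1.37590399]
[[317.21081492 218.94036866]] 22.8667
```

View pics/c5.png

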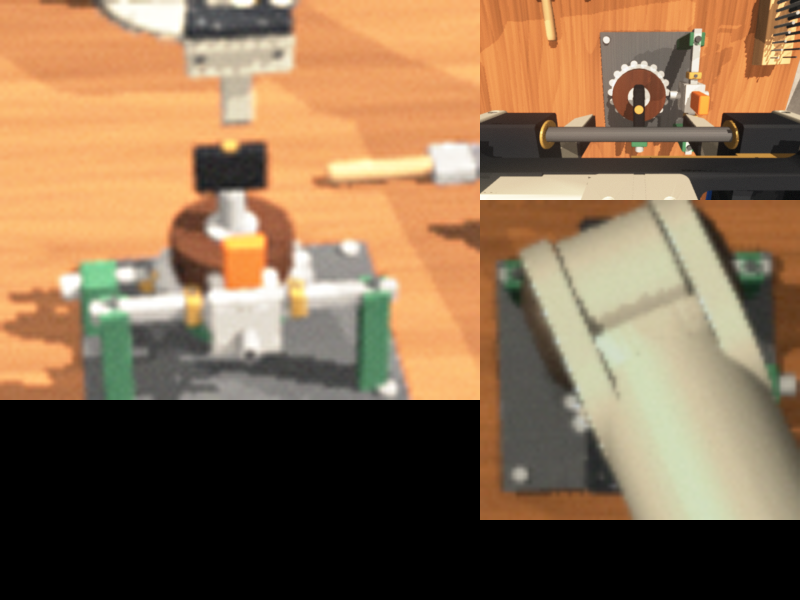

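The guide hangs level on the rail between the collars, released. The wing nut's dot is at wrist px (318,218) against a prediction of (317,219), so the gripper is centred on it. I'll grip and turn in small steps, logging torque.

```bash
python3 - <<'E'
from h import *
s=np.array([.5787,.0138,.137]);y0=3.15
manip.servo_line(s,ori=down(np.radians(y0)),vel=.1); print(manip.current_force().round(2))
def st(n):
    T=np.mean([(manip.sleep(.02),manip.current_wrist_torque())[1] for _ in range(4)],0);v=R.from_quat(manip.current_tcp_rot()).as_matrix()[:,1]
    print(n,"yaw",np.degrees(np.arctan2(v[1],v[0])).round(2),"F",manip.current_force().round(1),"T",T.round(3),"gap",round(manip.current_finger_gap(),4))
st("pre"); effector.close(f_grip=45); manip.sleep(.3); st("grip")
for a in list(range(2,59,4))+[59,60]:
    manip.servo_line(s,ori=down(np.radians(y0-a)),vel=.05); st(a)
    if np.linalg.norm(manip.current_force())>30: print("stop");break
print(manip.current_clock())
E
```

```text
[-0.35  0.81  0.52]
pre yaw 3.15 F [-0.8  0.3  0.2] T [-0.007 -0.116 -0.01 ] gap 0.0918
grip yaw 3.15 F [-1.7  0.2  0.8] T [-0.046  0.082  0.208] gap 0.0159
2 yaw 1.18 F [-1.8  0.2  1.4] T [-0.044  0.186 -0.045] gap 0.0158
6 yaw -2.74 F [-3.  -0.7  2.4] T [-0.044  0.312 -0.063] gap 0.0155
10 yaw -6.72 F [-2.5 -0.1  2.7] T [-0.037  0.429 -0.164] gap 0.0158
14 yaw -10.72 F [-4.7 -0.3  3.3] T [-0.034  0.574 -0.231] gap 0.0155
18 yaw -14.71 F [-5.8 -0.2  3.1] T [-0.048  0.704 -0.267] gap 0.0158
22 yaw -18.66 F [-5.7  0.   5. ] T [-0.07   0.869  0.169] gap 0.0154
26 yaw -22.74 F [-5.2  0.5  3.9] T [-0.066  0.897 -0.081] gap 0.0159
30 yaw -26.75 F [-4.7 -0.2  3.5] T [-0.051  0.876 -0.147] gap 0.0163
34 yaw -30.77 F [-5.7  0.6  4.2] T [-0.045  0.902 -0.256] gap 0.0158
38 yaw -34.77 F [-5.5 -0.5  4.8] T [-0.018  0.902 -0.291] gap 0.0157
42 yaw -38.7 F [-5.6 -0.7  4.5] T [-0.067  0.923  0.148] gap 0.0158
46 yaw -42.74 F [-5.1  0.1  4.3] T [-0.024  0.938 -0.083] gap 0.0159
50 yaw -46.75 F [-6.1  0.5  5. ] T [-0.001  0.948 -0.149] gap 0.0159
54 yaw -50.76 F [-5.3 -0.1  4.7] T [ 0.005  0.939 -0.237] gap 0.0158
58 yaw -54.77 F [-6.5  0.3  4.6] T [-0.004  0.969 -0.309] gap 0.0159
59 yaw -55.77 F [-5.6  0.4  3.1] T [-0.012  1.009 -0.3  ] gap 0.0156
60 yaw -56.71 F [-6.   0.3  4.7] T [0.007 0.975 0.054] gap 0.0157
30.9417
```

The torque log shows three clear notch jumps (18–22°, 38–42°, 59–60°), so the nut is seated in the third notch. I'll centre the load slightly within the notch, check numerically that the guide and bystanders are unchanged, and hand in.

```bash
python3 - <<'E'
from h import *
s=np.array([.5787,.0138,.137])
manip.servo_line(s,ori=down(np.radians(3.15-59.8)),vel=.05);manip.sleep(.4)
T=np.mean([(manip.sleep(.02),manip.current_wrist_torque())[1] for _ in range(6)],0)
v=R.from_quat(manip.current_tcp_rot()).as_matrix()[:,1];print(T.round(3),np.degrees(np.arctan2(v[1],v[0])),manip.current_force().round(1),manip.current_finger_gap(),manip.current_gripper_force())
im=viewer.get_image("scene");H=hsv(im).astype(int);m=(H[...,0]>6)&(H[...,0]<22)&(H[...,1]>200)&(H[...,2]>200)
k=np.zeros_like(m);k[205:245,300:345]=1
print([(c,x) for c,x in blobs(m&k,15)[0]],manip.current_clock())
a=cv2.imread("pics/scene0.png")[:,:,::-1].astype(int);d=np.abs(im.astype(int)-a).max(2)>60
d=cv2.morphologyEx(d.astype(np.uint8),cv2.MORPH_OPEN,np.ones((3,3)));print("changed",[x.tolist() for c,x in blobs(d[150:],20)[0]])
E
```

```text
[-0.023  1.001 -0.055] -56.529837534147276 [-5.7 -1.   4.3] 0.015710458035473468 44.99597668647766
[] 31.7417
changed [[118, 0, 56, 18, 508], [285, 1, 64, 60, 1773], [107, 5, 26, 9, 167], [103, 17, 7, 4, 23], [135, 41, 24, 13, 192], [158, 41, 43, 40, 888], [221, 54, 62, 44, 1021], [395, 58, 35, 20, 398], [4, 68, 7, 11, 47], [312, 69, 18, 13, 167], [20, 86, 56, 31, 635], [313, 90, 17, 8, 108]]
```

```bash
python3 - <<'E'
from h import *
im=viewer.get_image("scene");a=np.ascontiguousarray(cv2.imread("pics/scene0.png")[:,:,::-1]);r=np.load("pics/hov_s.npy")
for n,i in(("0",a),("now",im)):
    H=hsv(i).astype(int)
    def B(m,w,am): 
        k=np.zeros_like(m);k[w[1]:w[3],w[0]:w[2]]=1;return [(c.tolist(),int(x[4])) for c,x in blobs(m&k,am)[0]]
    print(n,"bottle",B((H[...,0]>24)&(H[...,0]<34)&(H[...,1]>180)&(H[...,2]>90),(205,195,240,240),20),
      "tab",B((H[...,0]>3)&(H[...,0]<22)&(H[...,1]>205)&(H[...,2]>90),(312,212,335,236),6),
      "hubs",B((H[...,2]<110),(170,240,220,275),60),B((H[...,2]<110),(420,235,470,270),60))
b=im[160:260,260:380];cv2.imwrite("pics/fin.png",b[:,:,::-1])
E
```

```text
0 bottle [] tab [] hubs [([190.2, 270.0], 111)] [([446.1, 247.5], 157), ([443.7, 260.4], 285)]
now bottle [] tab [] hubs [([189.8, 270.1], 99)] [([446.0, 247.6], 148), ([443.2, 260.5], 288)]
```

```bash
python3 - <<'E'
from h import *
im=cv2.imread("pics/fin.png");o=cv2.resize(cv2.imread("pics/c5.png")[:400,:480],(120,100),interpolation=cv2.INTER_AREA)
t=o[56:92,50:72];_,v,_,l=cv2.minMaxLoc(cv2.matchTemplate(im,t,cv2.TM_CCOEFF_NORMED));print("guide",v,l,"exp (50,56)")
n=viewer.get_image("scene")[:,:,::-1];a=cv2.imread("pics/scene0.png")
t=a[196:238,212:235];_,v,_,l=cv2.minMaxLoc(cv2.matchTemplate(np.ascontiguousarray(n),t,cv2.TM_CCOEFF_NORMED));print("bottle",v,l,"exp (212,196)")
E
```

```text
guide 0.9899071455001831 (50, 56) exp (50,56)
bottle 0.6326225996017456 (210, 196) exp (212,196)
```

```bash
python3 -c "
from h import *
print(manip.hand_in(),manip.current_clock())"
```

```text
the job is handed in; nothing more can be done
the job is handed in; nothing more can be done
```

I handed the job in: the guide hangs level and released on the rail between the collars, and the wing nut is gripped and seated in the third notch at about 32 s; the final image check showed the guide unmoved and was inconclusive only for the oil bottle, which the gripper never worked near.

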